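Set the thin mixing cup on the bench scale without cracking it

TASK

Three empty mixing cups of the same thin, brittle plastic stand on the workbench: pick up the tall one and stand it upright in the middle of the scale's round pan, then let go. Its wall cracks if you squeeze it with much more than 10 newtons, so hold it lightly, and lower it onto the pan rather than dropping it or pressing it down. Leave the short cup and the wide cup where they stand.

Things in the scene. Friction and masses are not known exactly. Their poses are not given: they have to be found in the camera images.
- tall_cup: the tall, narrow open mixing cup of thin white plastic, to be moved: 105 mm high, round, outside diameter 54 mm at the foot and 58 mm at the rim, wall 3 mm, 25 to 60 g. Origin: centre of its underside; z up to its mouth. It cracks if a finger presses it with more than 15 N; a grip of 4 to 8 N, fingers on either side of the outside about 70 mm above the foot, carries it safely
- short_cup: a bystander: open mixing cup of the same white plastic and the same diameters as the tall one, but only 58 mm high. Origin: centre of its underside; z up. It stays where it is
- wide_cup: a bystander: open mixing cup of the same white plastic, 62 mm high, 68 mm diameter at the foot and 72 mm at the rim. Origin: centre of its underside; z up. It stays where it is
- scale: low grey bench scale, fixed to the bench, 190 x 140 mm, with a round flat steel pan of 120 mm diameter on top. Origin: on the bench directly under the pan's centre; the pan's upper face is 46 mm above it and does not give; z up, a green display lies 93 mm towards its -x. It stands left or right of the cups; on their other side is a rack of dye bottles, 70 mm high
There are look-alikes about, which are no part of the job. What is shaped like the tall_cup but blue or purple is not meant.

How it is judged:
By the outcome, as a careful person would: the job done as asked, in the order asked, and still so for the second after the job is handed in, with the robot touching nothing.
It also fails if it takes over 40 s, if anything falls off the work surface, if the arm or the gripper's body presses on something with over 40 N, if the wrist force passes 120 N, or if a joint passes its speed limit or range.

ROBOT

A 6-joint arm with a two-finger parallel gripper is mounted at the origin on the work surface. World frame = base frame: x ahead of the robot, y to its left, z up, the work surface at z = 0. Lengths are in m, angles in degrees, forces in N, time in s.
With the tool pointing down it reaches from about 0.4 to 0.825 m from the base axis. Payload 7 kg.
Tool frame: the origin (TCP) lies midway between the tips of the shut fingers; the grasp point (between the pads) lies 19 mm behind it; z points along the fingers, y is the line along which they close (so a half turn about z gives the same grasp; the last joint's range is limited). The gripper opens to 88 mm and grips with 3 to 60 N. Pads are 19 mm wide; open, the fingers measure 130 mm over their backs; the gripper's body (78 mm by 193 mm) begins 47 mm behind the grasp point.
Start: joints at [-58.722, 20.546, 0.682, 0, -70.136, -16.507], TCP at [0.172, -0.653, 0.198] pointing down, gripper open.
Joint ranges: [-176.03, 176.03], [-82.01, 121.73], [-58.28, 71.71], [-173.87, 95.51], [-174.79, -0.11], [-173.66, 173.66]. Speed limits (degrees/s): [136.94, 136.94, 172.46, 180, 180, 180].

INTERFACE

Orientations are given as [roll, pitch, yaw] about the fixed x, y, z axes, in that order (R = Rz(yaw) Ry(pitch) Rx(roll)).
In Python, from plant import ctrl gives the robot as it stands. The module is installed in compiled form; this text tells all that it offers.
- The arm moves only by the tool play_rows, never from a script. Its argument "commands" is a list that holds one entry, the list of rows, each a list of 7 numbers: the turn, a rotation vector about the tool's x, y, z in rad, then the shift along the tool's x, y, z in cm, then the finger opening in cm, from 0 to 8.76. In form: [[[ax, ay, az, x, y, z, grip], ...]]. A call has 1 to 8 rows; each row is the pose to reach, as a shift and turn from the pose commanded when the call began, along the tool's axes at that moment; what a row does not reach only later rows make up. A row lasts 1/12 s, in which the tool goes at most 41.7 mm and 7.16 degrees, less where a joint would pass 70% of its speed; a pose out of reach is approached as far as the arm can. A call with a gripper value outside its range is refused whole. The fingers move at their own pace and stop on an object; the grip force is fixed at half the most. Time passes only in rows, so rows that repeat a pose let the fingers close. It gives the time, the measured TCP pose, the force, the opening and the grip force at its end, in the units of the state.
- ctrl.get_obs(): the state, without advancing time (a new reading comes with each control period).
- ctrl.snapshot(name): name is "scene" or "top"; returns a dict with "color" (480x640x3 uint8, red, green, blue), "camera_matrix" (3x3 intrinsics, pixels), "k1" (the pictures are not rectified: a ray, as slopes to the right and down, at radius r is drawn at 1 + k1 r^2 times it, then the intrinsics apply), "origin" and "rotation" of the camera in the world. Camera axes: x right, y down, z forward; pixel columns grow to the right and rows downward; lengths in m; the calibration is good to about 2 mm. A picture is of the moment at which its call begins. There is no depth.
- ctrl.close_job(): hands the job in; it is judged then, once.
Trained networks look in a picture, given as the dict that the camera call returned (one of the last four; its "shot" number tells which), for a name from the list of things; names that differ only in an ending like _2 or _b are one class to them, and where a whole thing is asked for, a point or a joint stands for the part that bears it (a point fixed in the world has none). Each returns a list of dicts, best first, with "conf" (0 to 1); they miss things now and then, are a little off and sometimes report something else, mostly with a low value. They report only what shows in the picture. A call takes as long as a camera call. They do not tell look-alikes from the thing itself.
- ctrl.find_in(picture, name): "bbox" ([left, top, width, height] in pixels, round what is visible of it).
The state is a dict: "clock": time; "joint_pos": joint angles; "qvel": joint speeds; "tau": joint torques, N m; "tool_pos": TCP position; "orientation": TCP orientation; "force": force on the tool from outside, world axes, zero at the start; "moment": the same for the moment, N m; "opening": finger opening in m; "gripper_force": force on a finger pad.
Only numpy, scipy, OpenCV 4.12 (cv2) and the standard library are available. Lean on these libraries where they do the work, as an engineer would, in place of code of your own. Each camera call takes 0.05 s, during which the arm holds its last target. There are 200 camera calls.

## Working session

There is one attempt and no reset: what is moved stays moved. The work goes in short steps, Python scripts to look and compute and a tool call to move; the robot and the scene stay as the last step left them, time stands still between calls to the robot, and variables do not carry over. Pictures are saved under pics/ and viewed, at most 10 in all, crops included, and the job is handed in when it is done.

Besides the shell and the picture viewer there is one more tool, called after "Emit:" as name([rows], argument=value, ...), one row to a line, values as JSON. play_rows: Moves the arm, as the interface text tells. Its arguments: {"type":"object","properties":{"commands":{"type":"array","items":{"type":"array","items":{"type":"array","items":{"type":"number"}}}}},"required":["commands"]}

```bash
mkdir -p pics; cat > h.py <<'E'
import numpy as np, cv2
from plant import ctrl
def proj(s,P):
    R=np.array(s["rotation"]);p=(np.atleast_2d(P)-np.array(s["origin"]))@R
    q=p[:,:2]/p[:,2:];q=q*(1+s["k1"]*(q**2).sum(1,keepdims=True))
    K=np.array(s["camera_matrix"]);return q*[K[0,0],K[1,1]]+K[:2,2]
def ray(s,u):
    K=np.array(s["camera_matrix"]);d=(np.array(u,float)-K[:2,2])/[K[0,0],K[1,1]];q=d.copy()
    for _ in range(20): q=d/(1+s["k1"]*(q@q))
    return np.array(s["origin"]),np.array(s["rotation"])@np.r_[q,1]
def atz(s,u,z):
    o,d=ray(s,u);return o+d*(z-o[2])/d[2]
E
python3 - <<'E'
from h import *
o=ctrl.get_obs();print(o)
for n in ("scene","top"):
    s=ctrl.snapshot(n);cv2.imwrite(f"pics/{n}0.png",s["color"][...,::-1])
    print(n,s["origin"],s["k1"],np.array(s["camera_matrix"]).tolist(),np.round(s["rotation"],3).tolist())
    for t in("tall_cup","short_cup","wide_cup","scale"):
        for r in ctrl.find_in(s,t): print(t,r)
E
```

```text
{'clock': 0.0, 'joint_pos': array([-5.87234172e+01,  2.05927032e+01,  6.34372273e-01, -2.00620589e-02,
       -7.01353301e+01, -1.65090292e+01]), 'qvel': array([ 0.02676085, -0.00968305,  0.05235297, -0.01010821, -0.03447469,
       -0.01635316]), 'tau': array([-1.02944472e-03, -5.82719135e+01,  2.93062520e+01,  6.99750960e+00,
        7.18108247e-03, -1.74042757e-04]), 'tool_pos': array([ 0.1719176 , -0.6521932 ,  0.19691314]), 'orientation': array([ 1.79904840e+02, -8.53588177e-03, -1.65239272e+02]), 'force': array([-0.29674269,  0.44369092,  0.45548616]), 'moment': array([0.02041061, 0.02360865, 0.0159597 ]), 'gripper_force': 0.0, 'opening': 0.08781899331101274}
scene [ 0.94919154 -0.46144156  0.76939926] -0.07010219244347085 [[566.4921236641817, 0.0, 318.4338934900904], [0.0, 566.4921236641817, 243.86750012366102], [0.0, 0.0, 1.0]] [-138.713, 1.01, 41.884]
tall_cup {'bbox': [257.7, 199.2, 34.5, 64.3], 'conf': 0.98}
tall_cup {'bbox': [246.9, 264.7, 44.9, 69.2], 'conf': 0.9}
tall_cup {'bbox': [216.5, 230.4, 40.1, 65.5], 'conf': 0.86}
tall_cup {'bbox': [300.0, 303.0, 43.3, 70.0], 'c
[... 229 characters left out ...]
.9, 65.2], 'conf': 0.69}
scale {'bbox': [344.1, 115.1, 108.8, 77.4], 'conf': 0.89}
top [ 0.44043705 -0.00483615  0.86103216] 0.0064273064417548695 [[469.60240995134785, 0.0, 314.6475666601597], [0.0, 469.60240995134785, 237.9014465524125], [0.0, 0.0, 1.0]] [-173.215, -0.916, -89.85]
tall_cup {'bbox': [413.7, 303.4, 47.2, 39.7], 'conf': 0.9}
tall_cup {'bbox': [356.1, 276.4, 41.7, 30.1], 'conf': 0.85}
tall_cup {'bbox': [303.8, 274.1, 36.8, 33.5], 'conf': 0.77}
tall_cup {'bbox': [363.3, 211.4, 44.0, 41.9], 'conf': 0.72}
short_cup {'bbox': [207.9, 251.3, 36.9, 27.5], 'conf': 0.8}
wide_cup {'bbox': [208.8, 251.0, 36.6, 29.3], 'conf': 0.52}
scale {'bbox': [79.6, 227.2, 101.1, 114.9], 'conf': 0.96}
```

View pics/scene0.png

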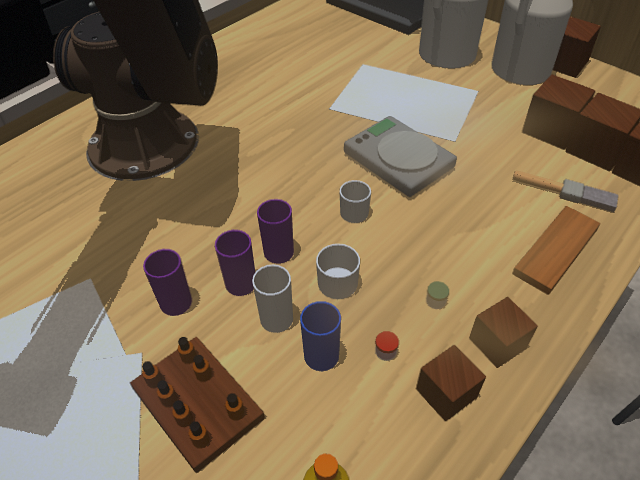

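View pics/top0.png

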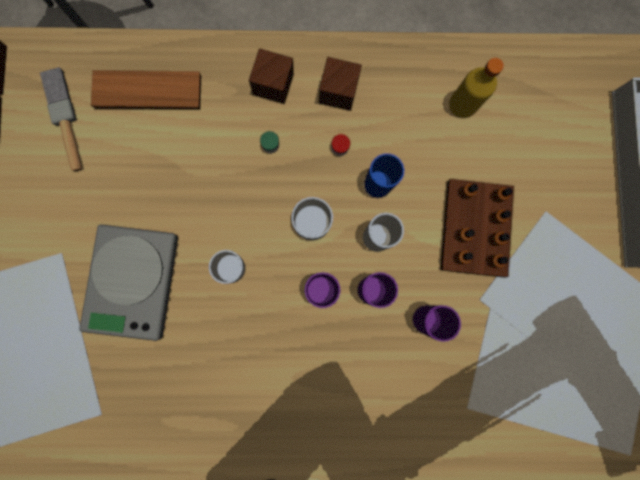

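The scene view shows the white tall cup at about (273,298), with the blue cup at (321,336), purple ones on the left, the wide cup at (338,270), the short one at (355,200), and the scale pan at (408,151). In the top view the white tall cup's rim is at about (386,230), the wide cup at (312,218) and the pan centre at (126,270).

```bash
cat > m.py <<'E'
from h import *
from scipy.optimize import least_squares
S={n:ctrl.snapshot(n) for n in("scene","top")}
def tri(a,b):
    A=[];B=[]
    for n,u in(("scene",a),("top",b)):
        o,d=ray(S[n],u);d/=np.linalg.norm(d);M=np.eye(3)-np.outer(d,d);A.append(M);B.append(M@o)
    return np.linalg.lstsq(np.vstack(A),np.hstack(B),rcond=None)[0]
print("rim tri",tri((272.5,280),(387,230.5)),"pan tri",tri((408,150.5),(126.5,269.5)))
for n,u,z in(("tall",(387,230.5),.105),("wide",(312,217.5),.062),("short",(227.5,266.5),.058),("blue",(385.5,171),.105),("purp2",(379,290),.105),("purp1",(322,290),.105),("purp3",(441,323),.105),("pan",(126.5,269.5),.046)):
    print(n,np.round(atz(S["top"],u,z),4))
E
python3 - <<'E'
from m import *
T=np.linspace(0,2*np.pi,60)
def circ(c,r,z): return np.c_[c[0]+r*np.cos(T),c[1]+r*np.sin(T),0*T+z]
tall=atz(S["top"],(387,230.5),.105);pan=atz(S["top"],(126.5,269.5),.046)
k=6;rows=[]
for n in("scene","top"):
    row=[]
    for c,zs in((tall,((.029,.105),(.027,0))),(pan,((.06,.046),))):
        u0=(proj(S[n],[c[0],c[1],.05])[0]-[33,24] if c is tall else proj(S[n],[c[0],c[1],.05])[0]-[50,37]).astype(int)
        w,h,f=(66,48,6) if c is tall else (100,73,4)
        im=cv2.resize(S[n]["color"][u0[1]-h//4:u0[1]+h*5//4,u0[0]:u0[0]+w][...,::-1],None,fx=f,fy=f,interpolation=cv2.INTER_CUBIC)
        for r,z in zs:
            p=(proj(S[n],circ(c,r,z))-u0+[0.5,h//4+.5])*f
            cv2.polylines(im,[p.astype(np.int32)],True,(0,0,255),1)
        row.append(cv2.resize(im,(400,300)) if 0 else im[:430])
    hh=min(i.shape[0] for i in row);rows.append(np.hstack([i[:hh,:396] for i in row]))
im=np.vstack(rows);im=cv2.resize(im,None,fx=min(1,600/im.shape[0],800/im.shape[1]),fy=min(1,600/im.shape[0],800/im.shape[1]));cv2.imwrite("pics/ov.png",im)
E
```

```text
rim tri [ 0.69481429 -0.23313886  0.81521571] pan tri [ 0.69481429 -0.23313886  0.81521571]Traceback (most recent call last):
  File "<stdin>", line 1, in <module>
  File "m.py", line 11, in <module>
    print(n,np.round(atz(S["top"],u,z),4))
                     ~~~^^^^^^^^^^^^^^
  File "h.py", line 12, in atz
    o,d=ray(s,u);return o+d*(z-o[2])/d[2]
                                     ~^^^
IndexError: invalid index to scalar variable.
```

```bash
sed -i 's/^def proj/from scipy.spatial.transform import Rotation as Rt\nRM=lambda s:Rt.from_euler("xyz",s["rotation"],degrees=True).as_matrix()\ndef proj/; s/R=np.array(s\["rotation"\])/R=RM(s)/; s/np.array(s\["rotation"\])@/RM(s)@/' h.py
cat > ov.py <<'E'
from m import *
T=np.linspace(0,2*np.pi,60)
def circ(c,r,z): return np.c_[c[0]+r*np.cos(T),c[1]+r*np.sin(T),0*T+z]
def overlay(tall,pan,out):
    f=5;rows=[]
    for n in("scene","top"):
        row=[]
        for c,zs in((tall,((.029,.105),(.027,0))),(pan,((.06,.046),))):
            u=proj(S[n],[c[0],c[1],.05])[0].astype(int)
            w,h=(35,30) if c is tall else (44,30)
            u0=u-[w,h if n=="scene" or c is tall else 30]; 
            im=cv2.resize(S[n]["color"][u0[1]-8:u0[1]+2*h+12,u0[0]:u0[0]+2*w][...,::-1],None,fx=f,fy=f,interpolation=cv2.INTER_CUBIC)
            for r,z in zs:
                p=(proj(S[n],circ(c,r,z))-u0+[.5,8.5])*f
                cv2.polylines(im,[p.astype(np.int32)],True,(0,0,255),1)
            row.append(im)
        rows.append(np.hstack(row))
    im=np.vstack(rows);g=min(600/im.shape[0],800/im.shape[1],1);cv2.imwrite(out,cv2.resize(im,None,fx=g,fy=g,interpolation=cv2.INTER_AREA))
E
python3 - <<'E'
from ov import *
overlay(atz(S["top"],(387,230.5),.105),atz(S["top"],(126.5,269.5),.046),"pics/ov.png")
E
```

```text
rim tri [ 0.54468185 -0.1332316   0.10336732] pan tri [0.4817585  0.30832675 0.04120794]
tall [ 0.5431 -0.1345  0.105 ]
wide [ 0.5709 -0.0127  0.062 ]
short [0.4863 0.131  0.058 ]
blue [ 0.6423 -0.1335  0.105 ]
purp2 [ 0.4468 -0.1201  0.105 ]
purp1 [ 0.4465 -0.0287  0.105 ]
purp3 [ 0.3948 -0.2183  0.105 ]
pan [0.4812 0.3062 0.046 ]
```

View pics/ov.png

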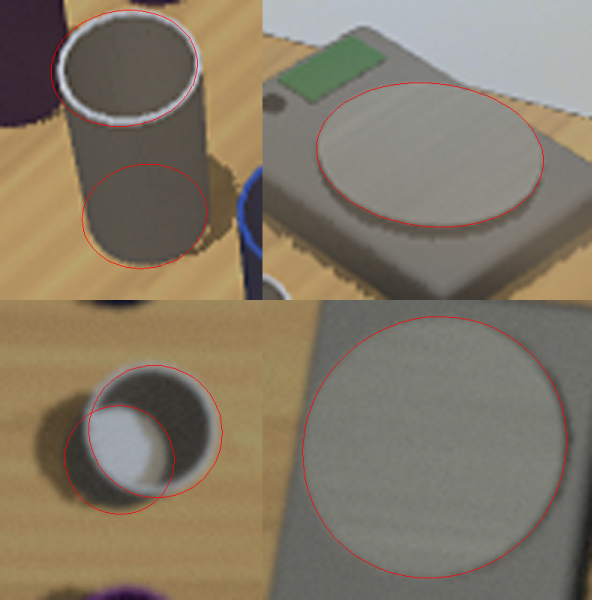

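The overlay shows that the rim is about 1.5 px left of my circle in the top view and about 1 px right in the scene view. That puts the tall cup at about (0.544, -0.132). The pan circle fits at (0.4815, 0.3065), and the triangulated heights of 0.103 and 0.041 agree with the text. The present tool yaw leaves room for the fingers, so I move without turning.

Emit:
play_rows([
  [[0,0,0,-2,1.7,0,8.7],[0,0,0,-5,4.2,0,8.7],[0,0,0,-8,6.6,0,8.7],[0,0,0,-11,9.1,0,8.7],[0,0,0,-14,11.6,0,8.7],[0,0,0,-17,14.1,0,8.7],[0,0,0,-20,16.6,0,8.7],[0,0,0,-23,19.1,0,8.7]],
])

```text
clock: 1.37
tool_pos: [0.3465, -0.4078, 0.1982]
orientation: [-180.0, 0.0, -165.2]
force: [1.4, 0.0, 0.4]
opening: 0.0871
gripper_force: 0.0
```

Emit:
play_rows([
  [[0,0,0,-3,2.5,0,8.7],[0,0,0,-6,5,0,8.7],[0,0,0,-9,7.5,0,8.7],[0,0,0,-12,10,0,8.7],[0,0,0,-15,12.5,0,8.7],[0,0,0,-18,15,0,8.7],[0,0,0,-21,17.5,0,8.7],[0,0,0,-23,19,0,8.7]],
])

```text
clock: 2.03
tool_pos: [0.5214, -0.1642, 0.1982]
orientation: [-180.0, 0.1, -165.1]
force: [1.0, -0.3, 0.1]
opening: 0.087
gripper_force: 0.0
```

Emit:
play_rows([
  [[0,0,0,-2,1.6,0,8.7],[0,0,0,-3.2,2.8,0,8.7],[0,0,0,-3.2,2.8,0,8.7],[0,0,0,-3.2,2.8,0,8.7]],
])

```text
clock: 2.37
tool_pos: [0.5438, -0.131, 0.1977]
orientation: [180.0, -0.0, -165.1]
force: [-0.2, -0.4, -0.4]
opening: 0.0874
gripper_force: 0.0
```

Emit:
play_rows([
  [[0,0,0,0,0,2,8.7],[0,0,0,0,0,5,8.7],[0,0,0,0,0,8,8.7],[0,0,0,0,0,11,8.7],[0,0,0,0,0,13,8.7],[0,0,0,0,0,14.2,8.7],[0,0,0,0,0,14.6,8.7],[0,0,0,0,0,14.6,8.7]],
])

```text
clock: 3.03
tool_pos: [0.5426, -0.1325, 0.0511]
orientation: [180.0, -0.1, -165.3]
force: [0.2, 0.3, 0.2]
opening: 0.0871
gripper_force: 0.0
```

```bash
python3 - <<'E'
from ov import *
o=ctrl.get_obs();print(o["tool_pos"],o["force"])
ims=[]
for n,h in(("scene",60),("top",60)):
    u=proj(S[n],[.544,-.132,.08])[0].astype(int)-[50,h];im=cv2.resize(S[n]["color"][u[1]:u[1]+2*h,u[0]:u[0]+100][...,::-1],None,fx=4,fy=4,interpolation=cv2.INTER_CUBIC)
    for r,z in((.029,.105),(.027,0)):cv2.polylines(im,[((proj(S[n],circ((.544,-.132),r,z))-u+.5)*4).astype(np.int32)],True,(0,0,255),1)
    ims.append(im)
cv2.imwrite("pics/pre.png",np.hstack(ims))
E
```

```text
rim tri [ 0.54468185 -0.1332316   0.10336732] pan tri [0.4817585  0.30832675 0.04120794]
tall [ 0.5431 -0.1345  0.105 ]
wide [ 0.5709 -0.0127  0.062 ]
short [0.4863 0.131  0.058 ]
blue [ 0.6423 -0.1335  0.105 ]
purp2 [ 0.4468 -0.1201  0.105 ]
purp1 [ 0.4465 -0.0287  0.105 ]
purp3 [ 0.3948 -0.2183  0.105 ]
pan [0.4812 0.3062 0.046 ]
[ 0.54399823 -0.13225667  0.05281794] [ 0.96484759 -0.5574729  -0.05269445]
```

View pics/pre.png

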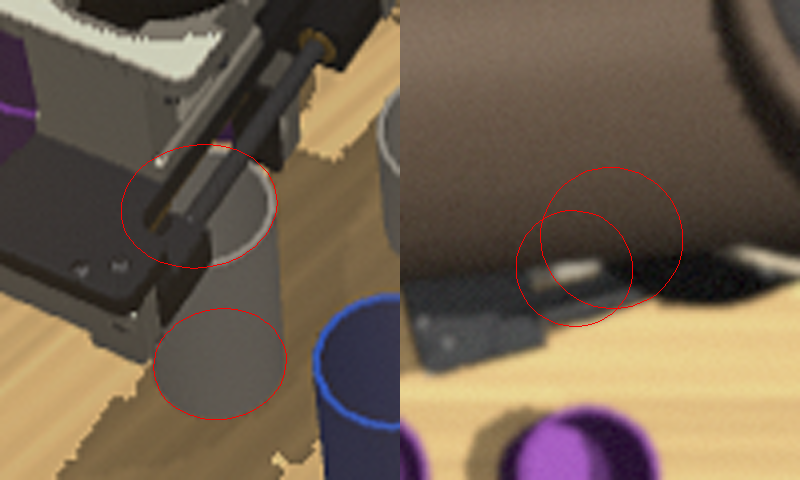

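The gripper straddles the cup, and the model rim and foot circles at (0.544, -0.132) fit the scene view. The top view is blocked by the arm. I close in small steps and watch the grip force.

Emit:
play_rows([
  [[0,0,0,0,0,0,7.5],[0,0,0,0,0,0,6.8],[0,0,0,0,0,0,6.3],[0,0,0,0,0,0,6.0],[0,0,0,0,0,0,5.9],[0,0,0,0,0,0,5.9],[0,0,0,0,0,0,5.9]],
])

```text
clock: 3.72
tool_pos: [0.5435, -0.1317, 0.0519]
orientation: [-180.0, 0.0, -165.2]
force: [-0.4, -0.2, -0.2]
opening: 0.0591
gripper_force: 0.0
```

Emit:
play_rows([
  [[0,0,0,0,0,0,5.8],[0,0,0,0,0,0,5.75],[0,0,0,0,0,0,5.7],[0,0,0,0,0,0,5.7]],
])

```text
clock: 4.05
tool_pos: [0.5435, -0.1318, 0.0518]
orientation: [180.0, -0.0, -165.2]
force: [-0.1, -0.5, 0.6]
opening: 0.0571
gripper_force: 0.1
```

Emit:
play_rows([
  [[0,0,0,0,0,0,5.68],[0,0,0,0,0,0,5.66],[0,0,0,0,0,0,5.66]],
])

```text
clock: 4.3
tool_pos: [0.5435, -0.1318, 0.0518]
orientation: [-180.0, -0.0, -165.2]
force: [0.1, 0.2, 0.9]
opening: 0.0565
gripper_force: 1.1
```

Emit:
play_rows([
  [[0,0,0,0,0,0,5.64],[0,0,0,0,0,0,5.64]],
])

```text
clock: 4.47
tool_pos: [0.5435, -0.1318, 0.0519]
orientation: [-180.0, -0.0, -165.2]
force: [-0.4, -0.2, -0.2]
opening: 0.0566
gripper_force: 4.1
```

Emit:
play_rows([
  [[0,0,0,0,0,0,5.63],[0,0,0,0,0,0,5.63],[0,0,0,0,0,0,5.63]],
])

```text
clock: 4.72
tool_pos: [0.5435, -0.1317, 0.0518]
orientation: [180.0, -0.0, -165.2]
force: [-0.5, -1.0, -0.4]
opening: 0.0566
gripper_force: 6.5
```

Emit:
play_rows([
  [[0,0,0,0,0,-0.3,5.63],[0,0,0,0,0,-1,5.63],[0,0,0,0,0,-2,5.63],[0,0,0,0,0,-3,5.63],[0,0,0,0,0,-4,5.63],[0,0,0,0,0,-4.7,5.63],[0,0,0,0,0,-5,5.63],[0,0,0,0,0,-5,5.63]],
])

```text
clock: 5.38
tool_pos: [0.5441, -0.1317, 0.1031]
orientation: [-180.0, 0.1, -165.2]
force: [1.0, -0.3, 0.2]
opening: 0.0565
gripper_force: 6.5
```

Emit:
play_rows([
  [[0,0,0,0,0,-1,5.63],[0,0,0,0,0,-2.5,5.63],[0,0,0,0,0,-4,5.63],[0,0,0,0,0,-5.5,5.63],[0,0,0,0,0,-6.5,5.63],[0,0,0,0,0,-7,5.63],[0,0,0,0,0,-7,5.63]],
])

```text
clock: 5.97
tool_pos: [0.544, -0.1318, 0.1729]
orientation: [-180.0, 0.1, -165.2]
force: [1.5, 0.9, -0.3]
opening: 0.0565
gripper_force: 6.5
```

```bash
python3 - <<'E'
from h import *
s=ctrl.snapshot("scene");cv2.imwrite("pics/lift.png",s["color"][120:400,120:480][...,::-1])
o=ctrl.get_obs();p=o["tool_pos"];print(p,o["gripper_force"],o["orientation"],o["force"])
R=Rt.from_euler("xyz",o["orientation"],degrees=True).as_matrix();print(R.T@(np.array([.4815,.3065,p[2]])-p)*100)
E
```

```text
[ 0.54353195 -0.13166439  0.17189979] 6.520140009233728 [ 1.79991053e+02  2.21839160e-02 -1.65235640e+02] [ 0.17939651  0.75004609 -0.59437811]
[-5.16799152e+00  4.39505600e+01  8.86381171e-03]
```

View pics/lift.png

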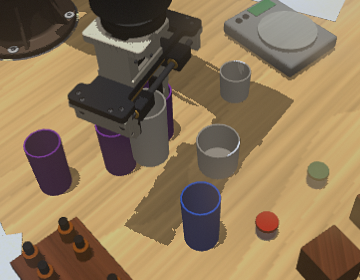

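The cup hangs upright in the fingers at crop (150,130), clear of the bench, and the other cups have not moved. I carry it to the pan.

Emit:
play_rows([
  [[0,0,0,-0.1,0.7,0,5.63],[0,0,0,-0.2,2,0,5.63],[0,0,0,-0.5,4,0,5.63],[0,0,0,-0.7,6,0,5.63],[0,0,0,-1,8.5,0,5.63],[0,0,0,-1.3,11,0,5.63],[0,0,0,-1.6,13.5,0,5.63],[0,0,0,-1.9,16,0,5.63]],
])

```text
clock: 6.68
tool_pos: [0.52, 0.0291, 0.1708]
orientation: [-180.0, -0.1, -165.2]
force: [0.3, -0.4, -1.1]
opening: 0.0561
gripper_force: 6.5
```

Emit:
play_rows([
  [[0,0,0,-0.3,2.5,0,5.63],[0,0,0,-0.6,5,0,5.63],[0,0,0,-0.9,7.5,0,5.63],[0,0,0,-1.2,10,0,5.63],[0,0,0,-1.5,12.5,0,5.63],[0,0,0,-1.8,15,0,5.63],[0,0,0,-2,17.5,0,5.63],[0,0,0,-2.3,20,0,5.63]],
])

```text
clock: 7.35
tool_pos: [0.4911, 0.2282, 0.1708]
orientation: [-180.0, -0.1, -165.2]
force: [0.4, 1.0, -0.2]
opening: 0.0559
gripper_force: 6.5
```

Emit:
play_rows([
  [[0,0,0,-0.3,2.5,0,5.63],[0,0,0,-0.6,4.7,0,5.63],[0,0,0,-0.8,6.3,0,5.63],[0,0,0,-0.9,7.4,0,5.63],[0,0,0,-1,7.95,0,5.63],[0,0,0,-1,7.95,0,5.63],[0,0,0,-1,7.95,0,5.63]],
])

```text
clock: 7.93
tool_pos: [0.4816, 0.3059, 0.1716]
orientation: [-180.0, -0.0, -165.2]
force: [-0.1, 0.2, -0.4]
opening: 0.0562
gripper_force: 6.5
```

```bash
python3 - <<'E'
from ov import *
o=ctrl.get_obs();p=o["tool_pos"];print(p,o["gripper_force"],o["orientation"],o["force"])
s=S["scene"];u=proj(s,[p[0],p[1],.11])[0].astype(int)-[60,60]
im=cv2.resize(s["color"][u[1]:u[1]+120,u[0]:u[0]+120][...,::-1],None,fx=5,fy=5,interpolation=cv2.INTER_CUBIC)
z=p[2]-.0519
for c,r,z in((p,.029,z+.105),(p,.027,z),((.4815,.3065),.06,.046)):cv2.polylines(im,[((proj(s,circ(c,r,z))-u+.5)*5).astype(np.int32)],True,(0,0,255),1)
cv2.imwrite("pics/over.png",im)
E
```

```text
rim tri [ 0.54468185 -0.1332316   0.10336732] pan tri [0.4817585  0.30832675 0.04120794]
tall [ 0.5431 -0.1345  0.105 ]
wide [ 0.5709 -0.0127  0.062 ]
short [0.4863 0.131  0.058 ]
blue [ 0.6423 -0.1335  0.105 ]
purp2 [ 0.4468 -0.1201  0.105 ]
purp1 [ 0.4465 -0.0287  0.105 ]
purp3 [ 0.3948 -0.2183  0.105 ]
pan [0.4812 0.3062 0.046 ]
[0.48185909 0.30557643 0.17186819] 6.519819436362013 [-1.79994343e+02 -1.00069725e-02 -1.65278450e+02] [-0.25025067 -0.40351374 -0.13690369]
```

View pics/over.png

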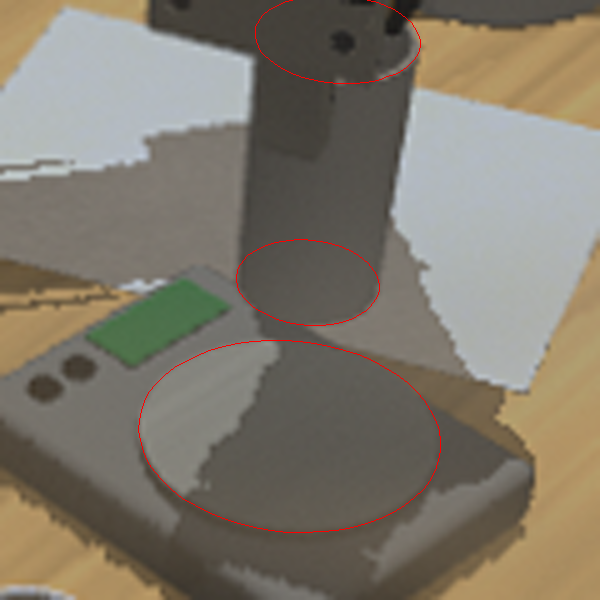

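The cup is upright and has not slipped. Its foot circle fits at (308,282), and it is centred over the pan circle at (290,436). The foot is about 74 mm above the pan, so I lower 7 cm and then go in small steps.

Emit:
play_rows([
  [[0,0,0,0,0,0.7,5.63],[0,0,0,0,0,2,5.63],[0,0,0,0,0,3.5,5.63],[0,0,0,0,0,5,5.63],[0,0,0,0,0,6,5.63],[0,0,0,0,0,6.7,5.63],[0,0,0,0,0,7,5.63],[0,0,0,0,0,7,5.63]],
])

```text
clock: 8.7
tool_pos: [0.4817, 0.3061, 0.1013]
orientation: [-180.0, -0.0, -165.2]
force: [0.1, 0.1, 0.0]
opening: 0.0563
gripper_force: 6.5
```

Emit:
play_rows([
  [[0,0,0,0,0,0.1,5.63],[0,0,0,0,0,0.15,5.63],[0,0,0,0,0,0.2,5.63],[0,0,0,0,0,0.25,5.63],[0,0,0,0,0,0.25,5.63]],
])

```text
clock: 9.12
tool_pos: [0.4818, 0.3066, 0.0996]
orientation: [180.0, 0.0, -165.2]
force: [0.3, -1.4, 0.0]
opening: 0.0567
gripper_force: 6.5
```

Emit:
play_rows([
  [[0,0,0,0,0,0.05,5.63],[0,0,0,0,0,0.05,5.63],[0,0,0,0,0,0.05,5.63]],
])

```text
clock: 9.37
tool_pos: [0.4818, 0.3065, 0.0989]
orientation: [180.0, 0.0, -165.2]
force: [0.3, 0.8, 0.1]
opening: 0.0565
gripper_force: 6.5
```

Emit:
play_rows([
  [[0,0,0,0,0,0.04,5.63],[0,0,0,0,0,0.04,5.63],[0,0,0,0,0,0.04,5.63]],
])

```text
clock: 9.62
tool_pos: [0.4818, 0.3065, 0.0984]
orientation: [-180.0, -0.0, -165.2]
force: [0.0, -0.3, -0.1]
opening: 0.0564
gripper_force: 6.5
```

Emit:
play_rows([
  [[0,0,0,0,0,0.03,5.63],[0,0,0,0,0,0.03,5.63],[0,0,0,0,0,0.03,5.63]],
])

```text
clock: 9.87
tool_pos: [0.4818, 0.3064, 0.0981]
orientation: [180.0, -0.0, -165.2]
force: [-0.2, 0.3, -0.7]
opening: 0.0567
gripper_force: 6.5
```

Emit:
play_rows([
  [[0,0,0,0,0,0.03,5.63],[0,0,0,0,0,0.03,5.63],[0,0,0,0,0,0.03,5.63]],
])

```text
clock: 10.12
tool_pos: [0.4818, 0.3065, 0.0979]
orientation: [180.0, 0.0, -165.2]
force: [0.1, -0.1, 0.2]
opening: 0.0559
gripper_force: 6.5
```

Emit:
play_rows([
  [[0,0,0,0,0,0.03,5.63],[0,0,0,0,0,0.03,5.63],[0,0,0,0,0,0.03,5.63]],
])

```text
clock: 10.37
tool_pos: [0.4819, 0.3065, 0.0978]
orientation: [180.0, 0.0, -165.2]
force: [0.4, -1.3, 1.6]
opening: 0.0567
gripper_force: 6.5
```

```bash
python3 - <<'E'
from h import *
F=[];P=[]
for _ in range(6):
    ctrl.snapshot("scene");o=ctrl.get_obs();F.append(o["force"]);P.append(o["tool_pos"])
print(np.mean(F,0),np.std(F,0),np.mean(P,0),np.std(P,0))
E
```

```text
[-0.02809311 -0.62023447  3.19588683] [0.25752626 0.51460171 0.60393309] [0.48191878 0.30650627 0.09780474] [1.38729273e-05 1.43109881e-05 1.66896618e-05]
```

The mean upward force is 3.2 N, so the foot rests on the pan. I ease off by 0.2 mm and open gently.

Emit:
play_rows([
  [[0,0,0,0,0,-0.02,5.63],[0,0,0,0,0,-0.02,5.63],[0,0,0,0,0,-0.02,5.68],[0,0,0,0,0,-0.02,5.75],[0,0,0,0,0,-0.02,6.0],[0,0,0,0,0,-0.02,6.5],[0,0,0,0,0,-0.02,7.5],[0,0,0,0,0,-0.02,8.7]],
])

```text
clock: 11.33
tool_pos: [0.4817, 0.3065, 0.0976]
orientation: [-180.0, -0.0, -165.2]
force: [0.3, -0.4, -0.2]
opening: 0.0728
gripper_force: 0.0
```

Emit:
play_rows([
  [[0,0,0,0,0,0,8.7],[0,0,0,0,0,0,8.7],[0,0,0,0,0,-1,8.7],[0,0,0,0,0,-3,8.7],[0,0,0,0,0,-6,8.7],[0,0,0,0,0,-9,8.7],[0,0,0,0,0,-12,8.7],[0,0,0,0,0,-14,8.7]],
])

```text
clock: 12.0
tool_pos: [0.4826, 0.3069, 0.242]
orientation: [179.9, 0.2, -165.2]
force: [0.1, 0.6, 0.2]
opening: 0.0874
gripper_force: 0.0
```

Emit:
play_rows([
  [[0,0,0,0,-3,0,8.7],[0,0,0,0,-6,0,8.7],[0,0,0,0,-9,0,8.7],[0,0,0,0,-12,0,8.7],[0,0,0,0,-15,0,8.7],[0,0,0,0,-18,0,8.7],[0,0,0,0,-20,0,8.7],[0,0,0,0,-20,0,8.7]],
])

```text
clock: 12.67
tool_pos: [0.5332, 0.11, 0.2388]
orientation: [-180.0, 0.0, -165.4]
force: [0.1, 0.5, -0.3]
opening: 0.0872
gripper_force: 0.0
```

```bash
python3 - <<'E'
from ov import *
o=ctrl.get_obs();print(o["clock"],o["tool_pos"],o["gripper_force"])
ims=[]
for n in("scene","top"):
    s=S[n];u=proj(s,[.4815,.3065,.1])[0].astype(int)-[50,60]
    im=cv2.resize(s["color"][u[1]:u[1]+120,u[0]:u[0]+100][...,::-1],None,fx=4,fy=4,interpolation=cv2.INTER_CUBIC)
    for r,z in((.029,.151),(.027,.046),(.06,.046)):cv2.polylines(im,[((proj(s,circ((.4815,.3065),r,z))-u+.5)*4).astype(np.int32)],True,(0,0,255),1)
    ims.append(im)
cv2.imwrite("pics/done.png",np.hstack(ims))
E
```

```text
rim tri [ 0.54468185 -0.1332316   0.10336732] pan tri [0.4817585  0.30832675 0.04120794]
tall [ 0.5431 -0.1345  0.105 ]
wide [ 0.5709 -0.0127  0.062 ]
short [0.4863 0.131  0.058 ]
blue [ 0.6423 -0.1335  0.105 ]
purp2 [ 0.4468 -0.1201  0.105 ]
purp1 [ 0.4465 -0.0287  0.105 ]
purp3 [ 0.3948 -0.2183  0.105 ]
pan [0.4812 0.3062 0.046 ]
12.7667 [0.53291706 0.11236524 0.23851111] 0.0
```

View pics/done.png

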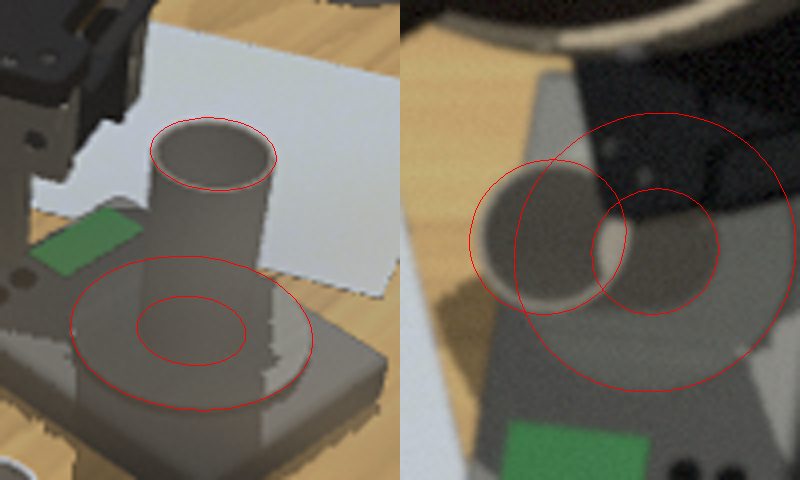

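The cup stands upright on the pan. The model rim fits at (213,154) in the scene view and to about 1 px at (548,237) in the top view, and the gripper is clear.

```bash
python3 -c "
from plant import ctrl
print(ctrl.close_job())"
```

```text
the job is handed in; nothing more can be done
None
```

The white tall cup stands upright within about 2 mm of the middle of the scale's pan, released and clear of the robot. Grip readings stayed at 6.5 N or below, neither the short nor the wide cup was touched, and the job was handed in at about 13 s.

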